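# Sort the press punches back into their own holders

### The arm

A 6-joint arm with a two-finger parallel gripper is mounted at the origin on the work surface. World frame = base frame: x ahead of the robot, y to its left, z up, the work surface at z = 0. Lengths are in m, angles in rad, forces in N, time in s.
With the tool pointing down it reaches from about 0.35 to 0.975 m from the base axis. Payload 4.9 kg.
Tool frame: the origin (TCP) lies at the very end of the fingers, on their centre line; the grasp point (between the pads) lies 19 mm behind it; z points along the fingers, y is the line along which they close (so a half turn about z gives the same grasp; the last joint's range is limited). The gripper opens to 85 mm and grips with 20 to 120 N. Pads are 22 mm wide; open, the fingers measure 114 mm over their backs; the gripper's body (76 mm by 85 mm) begins 54 mm behind the grasp point. The pads swing forward as they close: fully open they stand 13 mm farther back than shut.
Start: joints at [-0.119, 0.053, 1.613, -0, 1.476, -0.119], TCP at [0.625, 0, 0.231] pointing down, gripper open.
Joint ranges: [-3.01, 3.01], [-1.01, 2.22], [0.06, 2.58], [-1.02, 4.17], [0.09, 2.62], [-3.14, 3.14]. Speed limits (rad/s): [2.57, 2.57, 3.14, 3.14, 3.14, 3.14].

### API

Orientations are given as a unit quaternion [w, x, y, z].
In Python, from plant import manip gives the robot as it stands.
- The arm moves only by the tool play_rows, never from a script. Its argument "series" is a list that holds one entry, the list of rows, each a list of 7 numbers: the shift along the world's x, y, z in m, then the turn, a rotation vector about the world's x, y, z in degrees, then the opening, from 0 (shut) to 1 (fully open). In form: [[[dx, dy, dz, rx, ry, rz, grip], ...]]. A call has 1 to 10 rows; each row shifts and turns the commanded pose from where the row before left it; what a row does not reach is not made up. A row lasts 1/10 s, in which the tool goes at most 50 mm and 8.59 degrees, less where a joint would pass 70% of its speed; a pose out of reach is approached as far as the arm can. A call with a gripper value outside its range is refused whole. The fingers move at their own pace and stop on an object; the grip force is fixed at half the most. Time passes only in rows, so rows that do not move let the fingers close. It gives the time, the measured TCP pose, the force, the opening and the grip force at its end, in the units of the state.
- manip.state(): the state, without advancing time (a new reading comes with each control period).
- manip.grab_frame(name): name is "scene" or "side" or "wrist"; returns a dict with "frame" (420x560x3 uint8, blue, green, red), "mtx" (3x3 intrinsics, pixels), "R" (3x3) and "t" (3): a world point X has camera coordinates R X + t. Camera axes: x right, y down, z forward; pixel columns grow to the right and rows downward; lengths in m; the calibration is good to about 2 mm. A picture is of the moment at which its call begins. There is no depth.
- manip.job_done(): hands the job in; it is judged then, once.
The state is a dict: "time": time; "joint_pos": joint angles; "joint_vel": joint speeds; "joint_efforts": joint torques, N m; "tool_pos": TCP position; "tool_rot": TCP orientation; "contact_force": force on the tool from outside, world axes, zero at the start; "ft_torque": the same for the moment, N m; "gripper_width": opening from 0.0 (shut) to 1.0 (fully open); "grasp_force": force on a finger pad.
Only numpy, scipy, OpenCV 4.12 (cv2) and the standard library are available. Lean on these libraries where they do the work, as an engineer would, in place of code of your own. Each camera call takes 0.05 s, during which the arm holds its last target. There are 200 camera calls.

### The job

The four press punches have been put back in each other's holders: bring every punch to the holder of its own collar colour, standing upright on the pocket floor, using the empty black holder as the free spot on the way. Punches may stand only in holders, never on the bare bench, and must never be tipped over; leave the spray can where it stands.

Things in the scene. Friction and masses are not known exactly. Their poses are not given: they have to be found in the camera images.
- punch_red: Press punch with a red collar, a loose upright round steel tool 74 mm tall, about 0.22 kg. From its underside up: steel foot 34 mm diameter (0-12 mm), steel shank 26 mm diameter (12-38 mm), red collar 30 mm diameter (38-66 mm, the place to grip), dark spigot 12 mm diameter (66-74 mm). Origin: centre of the underside; z up along its axis. At the start it stands in a coloured holder that is not its own.
- punch_yellow: Press punch with a yellow collar, a loose upright round steel tool 74 mm tall, about 0.22 kg. From its underside up: steel foot 34 mm diameter (0-12 mm), steel shank 26 mm diameter (12-38 mm), yellow collar 30 mm diameter (38-66 mm, the place to grip), dark spigot 12 mm diameter (66-74 mm). Origin: centre of the underside; z up along its axis. At the start it stands in a coloured holder that is not its own.
- punch_green: Press punch with a green collar, a loose upright round steel tool 74 mm tall, about 0.22 kg. From its underside up: steel foot 34 mm diameter (0-12 mm), steel shank 26 mm diameter (12-38 mm), green collar 30 mm diameter (38-66 mm, the place to grip), dark spigot 12 mm diameter (66-74 mm). Origin: centre of the underside; z up along its axis. At the start it stands in a coloured holder that is not its own.
- punch_blue: Press punch with a blue collar, a loose upright round steel tool 74 mm tall, about 0.22 kg. From its underside up: steel foot 34 mm diameter (0-12 mm), steel shank 26 mm diameter (12-38 mm), blue collar 30 mm diameter (38-66 mm, the place to grip), dark spigot 12 mm diameter (66-74 mm). Origin: centre of the underside; z up along its axis. At the start it stands in a coloured holder that is not its own.
- nest_red: Red round holder fixed to the bench, home of the punch with the red collar; at the start another punch stands in it. A shallow cup 66 mm outside diameter, 14 mm tall, with a flat-floored round pocket of 52 mm diameter whose floor is 6 mm above the bench (so a punch's foot has about 9 mm play all round). Origin: centre of its underside, on the bench; z up. Holders' centres are at least 105 mm apart.
- nest_yellow: Yellow round holder fixed to the bench, home of the punch with the yellow collar; at the start another punch stands in it. A shallow cup 66 mm outside diameter, 14 mm tall, with a flat-floored round pocket of 52 mm diameter whose floor is 6 mm above the bench (so a punch's foot has about 9 mm play all round). Origin: centre of its underside, on the bench; z up. Holders' centres are at least 105 mm apart.
- nest_green: Green round holder fixed to the bench, home of the punch with the green collar; at the start another punch stands in it. A shallow cup 66 mm outside diameter, 14 mm tall, with a flat-floored round pocket of 52 mm diameter whose floor is 6 mm above the bench (so a punch's foot has about 9 mm play all round). Origin: centre of its underside, on the bench; z up. Holders' centres are at least 105 mm apart.
- nest_blue: Blue round holder fixed to the bench, home of the punch with the blue collar; at the start another punch stands in it. A shallow cup 66 mm outside diameter, 14 mm tall, with a flat-floored round pocket of 52 mm diameter whose floor is 6 mm above the bench (so a punch's foot has about 9 mm play all round). Origin: centre of its underside, on the bench; z up. Holders' centres are at least 105 mm apart.
- nest_spare: Black round holder fixed to the bench, the spare holder, empty at the start. A shallow cup 66 mm outside diameter, 14 mm tall, with a flat-floored round pocket of 52 mm diameter whose floor is 6 mm above the bench (so a punch's foot has about 9 mm play all round). Origin: centre of its underside, on the bench; z up. Holders' centres are at least 105 mm apart.
- spray_can: Bystander: loose upright spray can with a red cap (white body with a grey band), 60 mm diameter, 190 mm tall, standing on the bench beside the work (right-hand side). Origin: centre of its underside. Leave it alone.

How it is judged:
At the end, for the whole second after the job is handed in: Each punch stands in the holder of its own colour: axes within 12 mm, its underside 3 to 9 mm above the holder's underside (on the pocket floor), tilted less than 0.1 rad, at rest and released; the black holder is empty again (horizontal distance between punch_red and nest_red below 0.012 m and z of punch_red in the frame of nest_red between 0.003 and 0.009 m and angle between each of punch_red, punch_yellow, punch_green, punch_blue's own z axis and vertical below 0.1 rad and linear speed of each of punch_red, punch_yellow, punch_green, punch_blue below 0.02 m/s and horizontal distance between punch_yellow and nest_yellow below 0.012 m and z of punch_yellow in the frame of nest_yellow between 0.003 and 0.009 m and horizontal distance between punch_green and nest_green below 0.012 m and z of punch_green in the frame of nest_green between 0.003 and 0.009 m and horizontal distance between punch_blue and nest_blue below 0.012 m and z of punch_blue in the frame of nest_blue between 0.003 and 0.009 m); the robot touches nothing.
It fails at once if a punch touches down on the bare bench (its underside's centre lower than 2.5 mm) (height (world z) of any of punch_red, punch_yellow, punch_green, punch_blue below 0.0025 m).
It fails at once if a punch is tipped over (more than 0.6 rad) (angle between any of punch_red, punch_yellow, punch_green, punch_blue's own z axis and vertical above 0.6 rad).
It fails at once if the spray can is shifted more than 20 mm or tipped more than 0.2 rad (distance of spray_can from where it was at the start of the episode above 0.02 m or angle between spray_can's own z axis and vertical above 0.2 rad).
It also fails if it takes over 128 s, if anything falls off the work surface, if the arm or the gripper's body presses on something with over 40 N, if the wrist force passes 120 N, or if a joint passes its speed limit or range.

## Working session

There is one attempt and no reset: what is moved stays moved. The work goes in short steps, Python scripts to look and compute and a tool call to move; the robot and the scene stay as the last step left them, time stands still between calls to the robot, and variables do not carry over. Pictures are saved under pics/ and viewed, at most 14 in all, crops included, and the job is handed in when it is done.

Besides the shell and the picture viewer there is one more tool, called after "Emit:" by a JSON object that holds its "method" and its "body", one argument or row to a line. play_rows: Moves the arm, as the interface text tells. Its arguments: {"type":"object","properties":{"series":{"type":"array"}},"required":["series"]}

```bash
mkdir -p pics
python3 - <<'E'
from plant import manip
import cv2
for n in ("scene","side"):
    f=manip.grab_frame(n); cv2.imwrite(f"pics/{n}0.png",f["frame"])
    print(n,f["mtx"].tolist(),(-f["R"].T@f["t"]).round(3))
print(manip.state())
E
```

```text
scene [[433.7808331132533, 0.0, 280.7376083907401], [0.0, 433.7808331132533, 212.85253271990422], [0.0, 0.0, 1.0]] [ 1.373 -0.497  0.663]
side [[543.3506087965665, 0.0, 285.73605693577844], [0.0, 543.3506087965665, 203.50900349127235], [0.0, 0.0, 1.0]] [ 0.435 -0.864  0.841]
{'time': 0.1, 'joint_pos': array([-1.19006157e-01,  5.33449379e-02,  1.61417279e+00,  1.16674859e-05,
        1.47604809e+00, -1.19004477e-01]), 'joint_vel': array([-0.0009676 , -0.00031802, -0.00319033,  0.00123933, -0.00061185,
        0.00108523]), 'joint_efforts': array([ 6.14647306e-04, -3.94903493e+01, -3.71363103e+01, -4.52310599e-05,
        3.99340541e-03, -4.17574097e-05]), 'tool_pos': array([6.24416279e-01, 6.96338993e-05, 2.30142829e-01]), 'tool_rot': array([-7.79098830e-04,  7.07107425e-01,  7.07105449e-01, -6.05295490e-04]), 'contact_force': array([-0.22851334, -0.2653716 , -0.37979229]), 'ft_torque': array([-0.01189569, -0.03597114,  0.040104  ]), 'grasp_force': 0.0, 'gripper_width': 1.0028828400155005}
```

View pics/scene0.png

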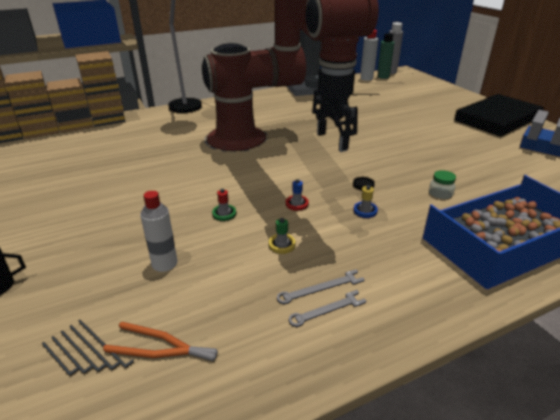

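View pics/side0.png

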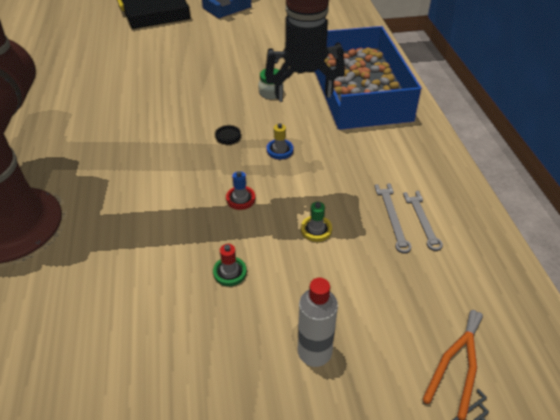

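Both views agree on what stands where: red in green (side 229,270), blue in red (240,197), green in yellow (316,228), yellow in blue (280,149). The black holder (228,135) is empty. I'll enlarge crops next for pixel accuracy.

Run:
```python
import cv2
a=cv2.imread("pics/side0.png")[115:295,200:345]; cv2.imwrite("pics/side_c.png",cv2.resize(a,None,fx=3.3,fy=3.3,interpolation=cv2.INTER_CUBIC))
a=cv2.imread("pics/scene0.png")[165:265,200:390]; cv2.imwrite("pics/scene_c.png",cv2.resize(a,None,fx=4,fy=4,interpolation=cv2.INTER_CUBIC))
```

```text
(no output)
```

View pics/side_c.png

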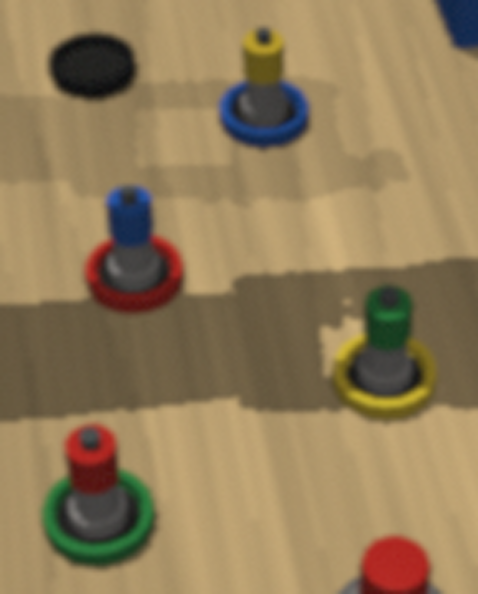

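View pics/scene_c.png

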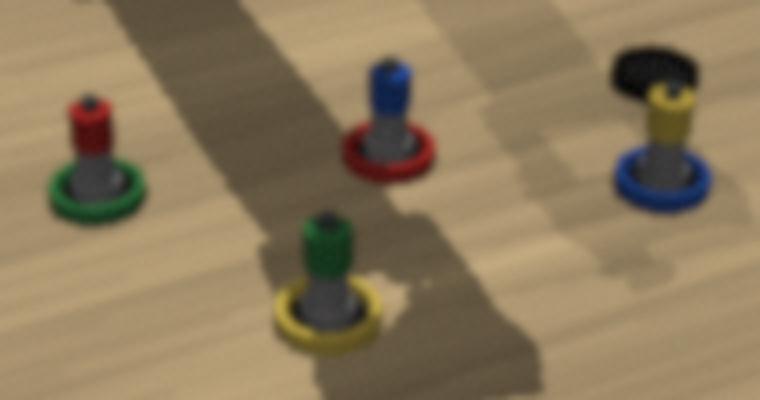

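The crops show all five rims and spigot tops clearly. Silhouette box centres stand for z=7 mm and spigot tops for z=80 mm. I'll compare both cameras.

```bash
cat > h.py <<'E'
import numpy as np
def ray(f,uv,z):
    d=f["R"].T@np.linalg.solve(f["mtx"],[uv[0],uv[1],1.]); c=-f["R"].T@f["t"]
    return (c+d*(z-c[2])/d[2])[:2]
def proj(f,X):
    p=f["mtx"]@(f["R"]@np.asarray(X,float)+f["t"]); return p[:2]/p[2]
E
python3 - <<'E'
from plant import manip
from h import *
S=manip.grab_frame("side");C=manip.grab_frame("scene")
nest={"red":((134.5,271),(389,150)),"blue":((264,112.5),(662,178)),"yellow":((384.5,375),(328,313)),"green":((99,513.5),(97.5,188.5)),"spare":((92.5,65.5),(655,74.5)),}
tops={"blue":((130,192),(390,63)),"yellow":((263,33),(674,88)),"green":((389,292),(327,217)),"red":((90,434),(90,100))}
for d,z in((nest,.007),(tops,.079)):
  for k,(a,b) in d.items():
    p=ray(S,(a[0]/3.3+200-.35,a[1]/3.3+115-.35),z);q=ray(C,(b[0]/4+200-.4,b[1]/4+165-.4),z)
    print(k,z,p.round(4),q.round(4),((p+q)/2).round(4))
for k,p in (("can",ray(S,(317,345),.0)),("cap",ray(S,(320,288),.19))): print(k,p)
w=manip.grab_frame("wrist"); import cv2; cv2.imwrite("pics/w0.png",w["frame"]); print(-w["R"].T@w["t"],w["R"])
E
```

```text
red 0.007 [ 0.4886 -0.011 ] [ 0.4873 -0.0117] [ 0.488  -0.0113]
blue 0.007 [0.6009 0.1368] [0.6005 0.1371] [0.6007 0.1369]
yellow 0.007 [ 0.6321 -0.1306] [ 0.631  -0.1302] [ 0.6316 -0.1304]
green 0.007 [ 0.4445 -0.2085] [ 0.4417 -0.209 ] [ 0.4431 -0.2088]
spare 0.007 [0.4834 0.2133] [0.4848 0.213 ] [0.4841 0.2132]
blue 0.079 [ 0.4896 -0.013 ] [ 0.4907 -0.0142] [ 0.4901 -0.0136]
yellow 0.079 [0.6005 0.1365] [0.6021 0.1361] [0.6013 0.1363]
green 0.079 [ 0.6321 -0.1288] [ 0.6316 -0.131 ] [ 0.6319 -0.1299]
red 0.079 [ 0.4445 -0.2089] [ 0.4459 -0.2098] [ 0.4452 -0.2094]
can [ 0.57677244 -0.39152034]
cap [ 0.56911477 -0.40775724]
[0.62484569 0.08071414 0.37464001] [[ 9.99999993e-01 -3.53951952e-05 -1.12351826e-04]
 [ 1.85772467e-06 -9.48930587e-01  3.15484931e-01]
 [-1.17780735e-04 -3.15484929e-01 -9.48930580e-01]]
```

View pics/w0.png

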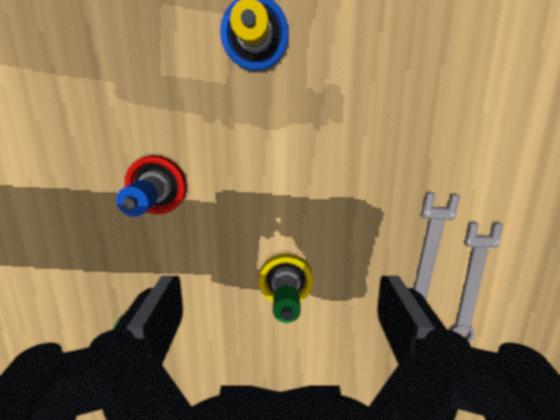

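Both cameras agree to about 2 mm. Holders are at red (.488,-.012), blue (.601,.137), yellow (.632,-.130), green (.444,-.209) and spare (.484,.213). The wrist view confirms it, with nothing in the way between the fingers. First move: yellow punch to spare.

Emit:
{"method": "play_rows", "body": {
  "series": [
    [[-0.005,0.03,-0.02,0,0,0,1],[-0.005,0.03,-0.02,0,0,0,1],[-0.005,0.03,-0.02,0,0,0,1],[-0.005,0.03,-0.02,0,0,0,1],[-0.003,0.017,0,0,0,0,1],[0,0,-0.03,0,0,0,1],[0,0,-0.03,0,0,0,1],[0,0,-0.03,0,0,0,1],[0,0,-0.023,0,0,0,1],[0,0,0,0,0,0,1]]
  ]
}}

```text
time: 1.25
tool_pos: [0.5996, 0.1364, 0.0352]
tool_rot: [-0.002, 0.707, 0.707, -0.003]
contact_force: [-0.6, -0.2, -1.1]
gripper_width: 1.0
grasp_force: 0.0
```

Emit:
{"method": "play_rows", "body": {
  "series": [
    [[0,0,0,0,0,0,0],[0,0,0,0,0,0,0],[0,0,0,0,0,0,0],[0,0,0,0,0,0,0],[0,0,0,0,0,0,0],[0,0,0,0,0,0,0],[0,0,0,0,0,0,0],[0,0,0,0,0,0,0]]
  ]
}}

```text
time: 2.05
tool_pos: [0.6028, 0.1371, 0.0401]
tool_rot: [0.001, 0.707, 0.707, 0.001]
contact_force: [-2.6, 0.2, 5.9]
gripper_width: 0.332
grasp_force: 58.7
```

Emit:
{"method": "play_rows", "body": {
  "series": [
    [[0,0,0.01,0,0,0,0],[0,0,0.025,0,0,0,0],[0,0,0.03,0,0,0,0],[0,0,0.03,0,0,0,0],[-0.02,0.012,0.015,0,0,0,0],[-0.03,0.02,0,0,0,0,0],[-0.03,0.02,0,0,0,0,0],[-0.025,0.017,0,0,0,0,0],[-0.012,0.008,0,0,0,0,0],[0,0,0,0,0,0,0]]
  ]
}}

```text
time: 3.05
tool_pos: [0.4836, 0.2147, 0.1481]
tool_rot: [-0.0, 0.706, 0.708, -0.0]
contact_force: [1.0, -0.6, -2.5]
gripper_width: 0.334
grasp_force: 59.5
```

Run:
```python
from plant import manip
import cv2
from h import *
s=manip.state(); print({k:np.round(s[k],4) for k in("time","tool_pos","contact_force","gripper_width")})
f=manip.grab_frame("side")
c=proj(f,s["tool_pos"]); print(c)
u,v=int(c[0])-60,max(int(c[1])-60,0)
a=cv2.resize(f["frame"][v:v+120,u:u+130],None,fx=5,fy=5,interpolation=cv2.INTER_CUBIC); cv2.imwrite("pics/s1.png",a); print(u,v)
```

```text
{'time': np.float64(3.05), 'tool_pos': array([0.4836, 0.2147, 0.1481]), 'contact_force': array([ 0.9592, -0.6156, -2.5303]), 'gripper_width': np.float64(0.3341)}
[223.2496267   85.17810607]
163 25
```

View pics/s1.png

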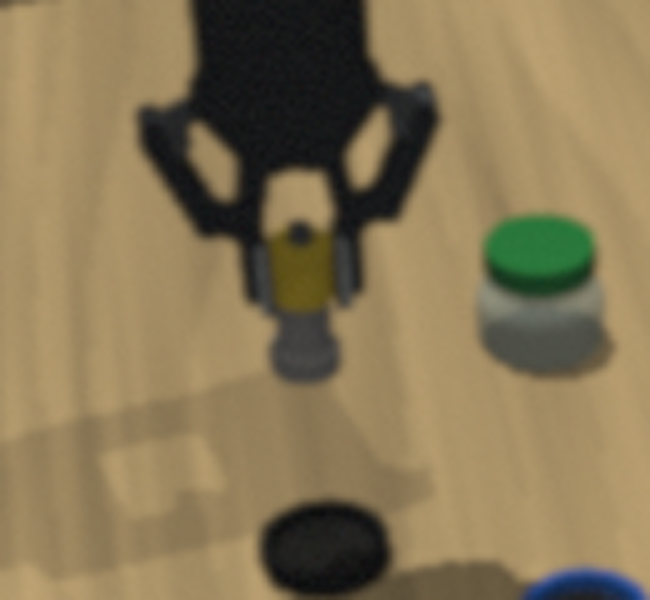

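Yellow (crop 300,290) is held upright over the spare holder (325,550). Now lower it.

Emit:
{"method": "play_rows", "body": {
  "series": [
    [[0,0,-0.03,0,0,0,0],[0,0,-0.03,0,0,0,0],[0,0,-0.025,0,0,0,0],[0,0,-0.012,0,0,0,0],[0,0,-0.007,0,0,0,0],[0,0,-0.004,0,0,0,0],[0,0,0,0,0,0,0]]
  ]
}}

```text
time: 3.8
tool_pos: [0.4859, 0.214, 0.041]
tool_rot: [0.0, 0.707, 0.707, 0.001]
contact_force: [-0.1, 0.0, -2.6]
gripper_width: 0.332
grasp_force: 59.8
```

Emit:
{"method": "play_rows", "body": {
  "series": [
    [[0,0,0,0,0,0,0.4],[0,0,0,0,0,0,0.5],[0,0,0,0,0,0,0.7],[0,0,0,0,0,0,1],[0,0,0,0,0,0,1],[0,0,0,0,0,0,1],[0,0,0,0,0,0,1]]
  ]
}}

```text
time: 4.5
tool_pos: [0.485, 0.214, 0.0403]
tool_rot: [0.0, 0.707, 0.707, 0.0]
contact_force: [0.8, -0.5, 0.5]
gripper_width: 0.999
grasp_force: 0.0
```

Emit:
{"method": "play_rows", "body": {
  "series": [
    [[0,0,0.03,0,0,0,1],[0,0,0.04,0,0,0,1],[0,-0.02,0.03,0,0,0,1],[0.001,-0.04,0,0,0,0,1],[0.001,-0.04,0,0,0,0,1],[0.001,-0.04,0,0,0,0,1],[0.001,-0.04,0,0,0,0,1],[0.001,-0.03,0,0,0,0,1],[0,-0.017,0,0,0,0,1],[0,0,0,0,0,0,1]]
  ]
}}

```text
time: 5.5
tool_pos: [0.49, -0.0148, 0.1403]
tool_rot: [0.0, 0.708, 0.706, -0.0]
contact_force: [0.2, 0.0, 0.4]
gripper_width: 0.999
grasp_force: 0.0
```

Emit:
{"method": "play_rows", "body": {
  "series": [
    [[0,0,-0.03,0,0,0,1],[0,0,-0.03,0,0,0,1],[0,0,-0.025,0,0,0,1],[0,0,-0.017,0,0,0,1],[0,0,0,0,0,0,1]]
  ]
}}

```text
time: 6.0
tool_pos: [0.4873, -0.0117, 0.0353]
tool_rot: [-0.003, 0.707, 0.707, -0.002]
contact_force: [0.0, -0.9, -0.5]
gripper_width: 1.001
grasp_force: 0.0
```

Emit:
{"method": "play_rows", "body": {
  "series": [
    [[0,0,0,0,0,0,0],[0,0,0,0,0,0,0],[0,0,0,0,0,0,0],[0,0,0,0,0,0,0],[0,0,0,0,0,0,0],[0,0,0,0,0,0,0],[0,0,0,0,0,0,0],[0,0,0,0,0,0,0]]
  ]
}}

```text
time: 6.8
tool_pos: [0.4905, -0.0131, 0.0395]
tool_rot: [0.0, 0.707, 0.707, 0.0]
contact_force: [-2.8, 0.0, 5.9]
gripper_width: 0.336
grasp_force: 58.8
```

Emit:
{"method": "play_rows", "body": {
  "series": [
    [[0,0,0.01,0,0,0,0],[0,0,0.03,0,0,0,0],[0,0,0.04,0,0,0,0],[0.005,0.006,0.03,0,0,0,0],[0.022,0.03,0,0,0,0,0],[0.025,0.034,0,0,0,0,0],[0.025,0.034,0,0,0,0,0],[0.022,0.03,0,0,0,0,0],[0.013,0.016,0,0,0,0,0],[0,0,0,0,0,0,0]]
  ]
}}

```text
time: 7.8
tool_pos: [0.6027, 0.139, 0.1479]
tool_rot: [-0.0, 0.706, 0.708, 0.0]
contact_force: [0.6, 0.2, -3.1]
gripper_width: 0.334
grasp_force: 60.2
```

Emit:
{"method": "play_rows", "body": {
  "series": [
    [[0,0,-0.03,0,0,0,0],[0,0,-0.03,0,0,0,0],[0,0,-0.025,0,0,0,0],[0,0,-0.012,0,0,0,0],[0,0,-0.007,0,0,0,0],[0,0,-0.005,0,0,0,0],[0,0,0,0,0,0,0]]
  ]
}}

```text
time: 8.5
tool_pos: [0.6028, 0.1369, 0.0404]
tool_rot: [0.001, 0.707, 0.707, 0.001]
contact_force: [0.5, -0.5, -3.1]
gripper_width: 0.332
grasp_force: 60.4
```

Emit:
{"method": "play_rows", "body": {
  "series": [
    [[0,0,0,0,0,0,0.4],[0,0,0,0,0,0,0.5],[0,0,0,0,0,0,0.7],[0,0,0,0,0,0,1],[0,0,0,0,0,0,1],[0,0,0,0,0,0,1],[0,0,0,0,0,0,1]]
  ]
}}

```text
time: 9.2
tool_pos: [0.602, 0.137, 0.0393]
tool_rot: [0.0, 0.707, 0.707, 0.0]
contact_force: [-0.1, 0.1, -0.1]
gripper_width: 0.995
grasp_force: 0.0
```

Emit:
{"method": "play_rows", "body": {
  "series": [
    [[0,0,0.04,0,0,0,1],[0,0,0.04,0,0,0,1],[-0.01,-0.02,0.02,0,0,0,1],[-0.018,-0.04,0,0,0,0,1],[-0.02,-0.044,0,0,0,0,1],[-0.02,-0.044,0,0,0,0,1],[-0.02,-0.044,0,0,0,0,1],[-0.02,-0.044,0,0,0,0,1],[-0.02,-0.044,0,0,0,0,1],[-0.018,-0.04,0,0,0,0,1]]
  ]
}}

```text
time: 10.2
tool_pos: [0.4548, -0.1847, 0.1395]
tool_rot: [0.0, 0.707, 0.707, 0.0]
contact_force: [1.1, 0.2, -0.0]
gripper_width: 1.0
grasp_force: 0.0
```

Emit:
{"method": "play_rows", "body": {
  "series": [
    [[-0.01,-0.026,0,0,0,0,1],[0,0,0,0,0,0,1],[0,0,0,0,0,0,1]]
  ]
}}

```text
time: 10.5
tool_pos: [0.4459, -0.2092, 0.1393]
tool_rot: [-0.0, 0.708, 0.707, 0.0]
contact_force: [-0.1, -0.2, 0.1]
gripper_width: 1.001
grasp_force: 0.0
```

Command is now about (.4454,-.2089,.138).

Emit:
{"method": "play_rows", "body": {
  "series": [
    [[0,0,-0.03,0,0,0,1],[0,0,-0.03,0,0,0,1],[0,0,-0.025,0,0,0,1],[0,0,-0.016,0,0,0,1],[0,0,0,0,0,0,1]]
  ]
}}

```text
time: 11.0
tool_pos: [0.4444, -0.2063, 0.0353]
tool_rot: [-0.003, 0.706, 0.708, -0.0]
contact_force: [0.7, 0.1, -0.1]
gripper_width: 1.004
grasp_force: 0.0
```

Emit:
{"method": "play_rows", "body": {
  "series": [
    [[0,0,0,0,0,0,0],[0,0,0,0,0,0,0],[0,0,0,0,0,0,0],[0,0,0,0,0,0,0],[0,0,0,0,0,0,0],[0,0,0,0,0,0,0],[0,0,0,0,0,0,0],[0,0,0,0,0,0,0]]
  ]
}}

```text
time: 11.8
tool_pos: [0.4464, -0.2095, 0.0395]
tool_rot: [0.001, 0.707, 0.707, 0.0]
contact_force: [-2.1, 0.6, 6.3]
gripper_width: 0.337
grasp_force: 58.8
```

Emit:
{"method": "play_rows", "body": {
  "series": [
    [[0,0,0.01,0,0,0,0],[0,0,0.03,0,0,0,0],[0,0,0.04,0,0,0,0],[0.002,0.01,0.03,0,0,0,0],[0.008,0.035,0,0,0,0,0],[0.01,0.045,0,0,0,0,0],[0.01,0.045,0,0,0,0,0],[0.008,0.04,0,0,0,0,0],[0.005,0.022,0,0,0,0,0],[0,0,0,0,0,0,0]]
  ]
}}

```text
time: 12.8
tool_pos: [0.4887, -0.0094, 0.1479]
tool_rot: [-0.001, 0.706, 0.709, 0.0]
contact_force: [0.0, 0.1, -2.2]
gripper_width: 0.34
grasp_force: 59.8
```

Emit:
{"method": "play_rows", "body": {
  "series": [
    [[0,0,-0.03,0,0,0,0],[0,0,-0.03,0,0,0,0],[0,0,-0.025,0,0,0,0],[0,0,-0.012,0,0,0,0],[0,0,-0.007,0,0,0,0],[0,0,-0.005,0,0,0,0],[0,0,0,0,0,0,0]]
  ]
}}

```text
time: 13.5
tool_pos: [0.4898, -0.0124, 0.0402]
tool_rot: [0.001, 0.707, 0.707, 0.0]
contact_force: [0.3, -0.1, -3.1]
gripper_width: 0.334
grasp_force: 60.0
```

Emit:
{"method": "play_rows", "body": {
  "series": [
    [[0,0,0,0,0,0,0.4],[0,0,0,0,0,0,0.5],[0,0,0,0,0,0,0.7],[0,0,0,0,0,0,1],[0,0,0,0,0,0,1],[0,0,0,0,0,0,1],[0,0,0,0,0,0,1]]
  ]
}}

```text
time: 14.2
tool_pos: [0.489, -0.012, 0.0393]
tool_rot: [0.0, 0.707, 0.707, -0.0]
contact_force: [0.0, -0.2, -0.6]
gripper_width: 1.0
grasp_force: 0.0
```

Emit:
{"method": "play_rows", "body": {
  "series": [
    [[0,0,0.04,0,0,0,1],[0,0,0.04,0,0,0,1],[0.013,-0.01,0.02,0,0,0,1],[0.035,-0.028,0,0,0,0,1],[0.035,-0.03,0,0,0,0,1],[0.035,-0.03,0,0,0,0,1],[0.025,-0.02,0,0,0,0,1],[0,0,0,0,0,0,1],[0,0,0,0,0,0,1]]
  ]
}}

```text
time: 15.1
tool_pos: [0.6318, -0.1301, 0.1386]
tool_rot: [-0.001, 0.707, 0.707, -0.0]
contact_force: [0.1, 0.1, -1.3]
gripper_width: 1.002
grasp_force: 0.0
```

Emit:
{"method": "play_rows", "body": {
  "series": [
    [[0,0,-0.03,0,0,0,1],[0,0,-0.03,0,0,0,1],[0,0,-0.025,0,0,0,1],[0,0,-0.016,0,0,0,1],[0,0,0,0,0,0,1]]
  ]
}}

```text
time: 15.6
tool_pos: [0.6292, -0.1285, 0.0353]
tool_rot: [-0.003, 0.707, 0.707, -0.001]
contact_force: [0.0, 0.0, -0.1]
gripper_width: 1.004
grasp_force: 0.0
```

Emit:
{"method": "play_rows", "body": {
  "series": [
    [[0,0,0,0,0,0,0],[0,0,0,0,0,0,0],[0,0,0,0,0,0,0],[0,0,0,0,0,0,0],[0,0,0,0,0,0,0],[0,0,0,0,0,0,0],[0,0,0,0,0,0,0],[0,0,0,0,0,0,0]]
  ]
}}

```text
time: 16.4
tool_pos: [0.6327, -0.1303, 0.0399]
tool_rot: [0.001, 0.707, 0.707, 0.0]
contact_force: [-3.5, 0.4, 6.2]
gripper_width: 0.33
grasp_force: 59.0
```

Emit:
{"method": "play_rows", "body": {
  "series": [
    [[0,0,0.01,0,0,0,0],[0,0,0.03,0,0,0,0],[0,0,0.04,0,0,0,0],[-0.01,-0.005,0.03,0,0,0,0],[-0.035,-0.015,0,0,0,0,0],[-0.043,-0.018,0,0,0,0,0],[-0.043,-0.018,0,0,0,0,0],[-0.037,-0.015,0,0,0,0,0],[-0.02,-0.008,0,0,0,0,0],[0,0,0,0,0,0,0]]
  ]
}}

```text
time: 17.4
tool_pos: [0.4415, -0.2094, 0.1475]
tool_rot: [-0.001, 0.708, 0.706, -0.0]
contact_force: [0.7, 0.1, -3.4]
gripper_width: 0.334
grasp_force: 60.0
```

Emit:
{"method": "play_rows", "body": {
  "series": [
    [[0,0,-0.03,0,0,0,0],[0,0,-0.03,0,0,0,0],[0,0,-0.025,0,0,0,0],[0,0,-0.012,0,0,0,0],[0,0,-0.007,0,0,0,0],[0,0,-0.005,0,0,0,0],[0,0,0,0,0,0,0]]
  ]
}}

```text
time: 18.1
tool_pos: [0.4451, -0.2096, 0.0405]
tool_rot: [0.001, 0.707, 0.707, 0.0]
contact_force: [0.0, -0.3, -2.7]
gripper_width: 0.336
grasp_force: 60.6
```

Emit:
{"method": "play_rows", "body": {
  "series": [
    [[0,0,0,0,0,0,0.4],[0,0,0,0,0,0,0.5],[0,0,0,0,0,0,0.7],[0,0,0,0,0,0,1],[0,0,0,0,0,0,1],[0,0,0,0,0,0,1],[0,0,0,0,0,0,1]]
  ]
}}

```text
time: 18.8
tool_pos: [0.444, -0.209, 0.0393]
tool_rot: [-0.0, 0.707, 0.707, 0.0]
contact_force: [0.2, 0.3, 0.4]
gripper_width: 0.999
grasp_force: 0.0
```

Emit:
{"method": "play_rows", "body": {
  "series": [
    [[0,0,0.04,0,0,0,1],[0,0,0.04,0,0,0,1],[0.002,0.02,0.02,0,0,0,1],[0.004,0.04,0,0,0,0,1],[0.004,0.045,0,0,0,0,1],[0.005,0.045,0,0,0,0,1],[0.005,0.045,0,0,0,0,1],[0.005,0.045,0,0,0,0,1],[0.004,0.045,0,0,0,0,1],[0.004,0.045,0,0,0,0,1]]
  ]
}}

```text
time: 19.8
tool_pos: [0.4768, 0.1229, 0.1394]
tool_rot: [0.0, 0.707, 0.707, 0.0]
contact_force: [0.2, 0.1, 0.0]
gripper_width: 1.001
grasp_force: 0.0
```

Emit:
{"method": "play_rows", "body": {
  "series": [
    [[0.004,0.04,0,0,0,0,1],[0.003,0.035,0,0,0,0,1],[0.001,0.018,0,0,0,0,1],[0,0,0,0,0,0,1],[0,0,0,0,0,0,1]]
  ]
}}

```text
time: 20.3
tool_pos: [0.4848, 0.2139, 0.139]
tool_rot: [0.0, 0.707, 0.707, -0.0]
contact_force: [-0.1, -0.5, 0.0]
gripper_width: 1.001
grasp_force: 0.0
```

Run:
```python
from plant import manip
import cv2
f=manip.grab_frame("side"); print(manip.state()["tool_pos"])
cv2.imwrite("pics/s2.png",cv2.resize(f["frame"][40:300,180:360],None,fx=2.3,fy=2.3,interpolation=cv2.INTER_CUBIC))
```

```text
[0.48482569 0.21339382 0.13906814]
```

View pics/s2.png

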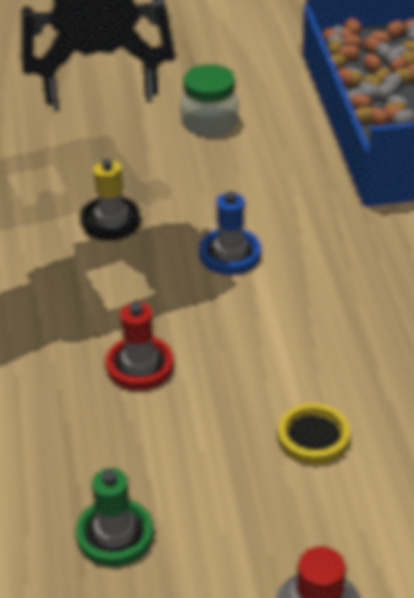

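Blue (230,240), red (138,355) and green (112,525) stand upright in their own holders. Yellow is in the spare (110,210) and the yellow holder (314,432) is empty. Last transfer.

Emit:
{"method": "play_rows", "body": {
  "series": [
    [[0,0,-0.03,0,0,0,1],[0,0,-0.03,0,0,0,1],[0,0,-0.025,0,0,0,1],[0,0,-0.016,0,0,0,1],[0,0,0,0,0,0,1]]
  ]
}}

```text
time: 20.85
tool_pos: [0.4827, 0.212, 0.0353]
tool_rot: [-0.001, 0.708, 0.706, -0.003]
contact_force: [0.7, -0.1, 0.7]
gripper_width: 1.0
grasp_force: 0.0
```

Emit:
{"method": "play_rows", "body": {
  "series": [
    [[0,0,0,0,0,0,0],[0,0,0,0,0,0,0],[0,0,0,0,0,0,0],[0,0,0,0,0,0,0],[0,0,0,0,0,0,0],[0,0,0,0,0,0,0],[0,0,0,0,0,0,0],[0,0,0,0,0,0,0]]
  ]
}}

```text
time: 21.65
tool_pos: [0.4856, 0.2143, 0.0396]
tool_rot: [0.0, 0.707, 0.707, 0.001]
contact_force: [-1.7, -1.6, 4.9]
gripper_width: 0.33
grasp_force: 58.9
```

Emit:
{"method": "play_rows", "body": {
  "series": [
    [[0,0,0.01,0,0,0,0],[0,0,0.03,0,0,0,0],[0,0,0.04,0,0,0,0],[0.005,-0.01,0.03,0,0,0,0],[0.014,-0.034,0,0,0,0,0],[0.018,-0.042,0,0,0,0,0],[0.018,-0.042,0,0,0,0,0],[0.018,-0.042,0,0,0,0,0],[0.018,-0.042,0,0,0,0,0],[0.018,-0.042,0,0,0,0,0]]
  ]
}}

```text
time: 22.65
tool_pos: [0.594, -0.0417, 0.148]
tool_rot: [-0.0, 0.707, 0.707, -0.0]
contact_force: [1.6, 1.4, -3.4]
gripper_width: 0.337
grasp_force: 59.6
```

Emit:
{"method": "play_rows", "body": {
  "series": [
    [[0.018,-0.042,0,0,0,0,0],[0.013,-0.03,0,0,0,0,0],[0.007,-0.018,0,0,0,0,0],[0,0,0,0,0,0,0],[0,0,0,0,0,0,0]]
  ]
}}

```text
time: 23.15
tool_pos: [0.6314, -0.1292, 0.1477]
tool_rot: [-0.001, 0.707, 0.707, -0.0]
contact_force: [-0.4, 0.2, -2.9]
gripper_width: 0.336
grasp_force: 59.7
```

Emit:
{"method": "play_rows", "body": {
  "series": [
    [[0,0,-0.03,0,0,0,0],[0,0,-0.03,0,0,0,0],[0,0,-0.025,0,0,0,0],[0,0,-0.012,0,0,0,0],[0,0,-0.007,0,0,0,0],[0,0,-0.005,0,0,0,0],[0,0,0,0,0,0,0]]
  ]
}}

```text
time: 23.85
tool_pos: [0.6328, -0.1299, 0.0405]
tool_rot: [0.001, 0.707, 0.707, 0.0]
contact_force: [-0.2, 0.7, -2.0]
gripper_width: 0.338
grasp_force: 59.9
```

Emit:
{"method": "play_rows", "body": {
  "series": [
    [[0,0,0,0,0,0,0.4],[0,0,0,0,0,0,0.5],[0,0,0,0,0,0,0.7],[0,0,0,0,0,0,1],[0,0,0,0,0,0,1],[0,0,0,0,0,0,1],[0,0,0,0,0,0,1]]
  ]
}}

```text
time: 24.55
tool_pos: [0.6319, -0.13, 0.0393]
tool_rot: [-0.0, 0.707, 0.707, -0.0]
contact_force: [0.2, 0.6, -0.2]
gripper_width: 0.998
grasp_force: 0.0
```

Emit:
{"method": "play_rows", "body": {
  "series": [
    [[0,0,0.04,0,0,0,1],[0,0,0.04,0,0,0,1],[0,0,0.04,0,0,0,1],[0,0,0.04,0,0,0,1],[0,0,0.04,0,0,0,1],[0,0,0.02,0,0,0,1],[0,0,0,0,0,0,1],[0,0,0,0,0,0,1],[0,0,0,0,0,0,1]]
  ]
}}

```text
time: 25.45
tool_pos: [0.6309, -0.1297, 0.2563]
tool_rot: [-0.002, 0.707, 0.707, -0.001]
contact_force: [-0.7, 0.4, -0.9]
gripper_width: 1.0
grasp_force: 0.0
```

Run:
```python
from plant import manip
import cv2
f=manip.grab_frame("side")
cv2.imwrite("pics/s3.png",cv2.resize(f["frame"][80:380,180:360],None,fx=2,fy=2,interpolation=cv2.INTER_CUBIC))
f=manip.grab_frame("scene")
cv2.imwrite("pics/c3.png",cv2.resize(f["frame"][165:265,200:390],None,fx=4,fy=4,interpolation=cv2.INTER_CUBIC))
```

```text
(no output)
```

View pics/s3.png

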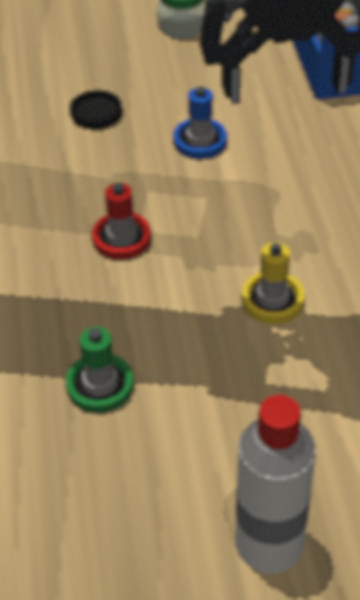

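View pics/c3.png

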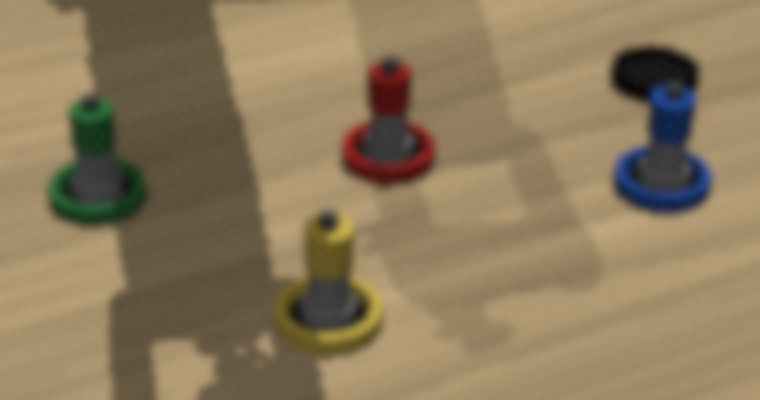

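All four punches stand centred in their own holders (scene crop: green 97,188; red 389,150; yellow 328,313; blue 662,178). The spare is empty and the can hasn't moved.

```bash
python3 -c "
from plant import manip
print(manip.job_done())"
```

```text
the job is handed in; nothing more can be done
None
```

The job is handed in at about 25 s of the 128 s: the last pictures show all four punches upright in their own-colour holders, the black holder empty and the spray can where it stood; the hand-in call returned no verdict.

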